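# Show the next cut on a violin back

### The job

Show the apprentice the next cut on the violin back: switch on the red bench lamp by pushing its white button fully in, then point at the red dot on the violin back for two seconds, and then at the tool for the job, the small brass finger plane, for two seconds, finishing while still pointing at it. To point, hold the fingertips still straight above the thing, a finger's width or two clear of it. Do not bring the fingers down over any other dot or the large plane, and do not touch or shift the violin back, the tools or anything else lying on the bench.

Things in the scene. Friction and masses are not known exactly. Their poses are not given: they have to be found in the camera images.
- lamp: red desk lamp, fixed. Round base 180 mm across, 30 mm high; origin: centre of the base's underside, on the bench; z up. Its push button stands on the base at (-20, +48) mm. The lamp's arms rise from the base's other side, lean away along -y to an elbow at (80, -300, 220) mm and carry a shade round (130, -220, 380) mm
- lamp_switch (a joint): travel of the lamp's push button in m: 0 out (off), 0.005 fully in (on). Moves straight down, takes about 4 N, and stays where it is left (latching): it does not spring back
- lamp_switch_top (a point): centre of the top face of that white button (26 mm across), which stands 12 mm above the lamp's base when out, 42 mm above the bench; the point moves down with the button
- violin_back: pale bare-maple violin back, 355 mm long, 208 and 168 mm across its bouts, arched side up, held by four dark turn buttons on a plywood board 400 x 235 x 18 mm; all fixed. Origin: centre of the board's underside, on the bench; x along the length, from the wide bout (nearer the robot) to the narrow one; z up. The arch crests 38 mm above the bench along the middle and falls to 23 mm at the edge
- red_dot: red round sticker, 20 mm across, lying on the arch near the violin back's middle line: the spot still to be planed. Origin: its centre on the wood, about 37 mm above the bench; z up
- green_dot: green sticker of the same kind, another spot; origin likewise. The four dots stand at least 50 mm apart, in any order
- blue_dot: blue sticker of the same kind; origin likewise
- yellow_dot: yellow sticker of the same kind; origin likewise
- tool_mat: dark green felt mat, 220 x 210 x 4 mm, fixed on the bench; origin: centre of its underside. Four hand tools lie on it about 100 mm apart, in any order
- small_plane: the small brass finger plane (loose): oval sole 42 x 22 mm, brass body, dark wedge, steel iron leaning up towards +x; 33 mm high, 0.11 kg. Origin: centre of the sole; x along its length; z up
- small_plane_top (a point): point above the middle of the small plane's sole at the height of its highest part, 32 mm above the sole
- large_plane: the large brass finger plane (loose), same shape: sole 74 x 39 mm, 57 mm high, 0.38 kg. Origin: centre of the sole; x along its length; z up
- large_plane_top (a point): point above the middle of the large plane's sole at the height of its highest part, 56 mm above the sole
- spool_clamp: spool clamp (loose), two wooden discs 32 mm across on a steel screw with a brass wing nut, standing upright, 78 mm high; origin: centre of its underside
- scraper: flat steel scraper (loose), 98 x 45 x 3 mm, round at one end, lying on the mat; origin: underside, 11 mm from its middle
- glue_bottle: white glue bottle with orange cap (loose), 54 mm across, 150 mm high; origin: centre of its underside
- brush_jar: blue ceramic jar with four brushes (loose, one piece), 70 mm across, 180 mm high with the brushes; origin: centre of its underside
- gouge: wood gouge lying on the bench (loose), 215 mm long, 26 mm high, wooden handle; origin: on the bench under the handle's steel end; x towards the blade
- caliper: digital caliper lying on the bench (loose), 200 mm long, 12 mm high; origin: bench level under its middle; x along the beam

How it is judged (in metres and radians):
On the way, in this order (a step that is already met when the one before it is completed fails the run):
1. the lamp's button is pushed in (at least 3.5 of its 5 mm) (value of joint lamp_switch above 0.0035 m), for 0.1 s.
2. with the lamp on, the tool point is held above the red dot for 1.5 s: within 20 mm of it sideways and 15 to 75 mm above it, without contact (value of joint lamp_switch above 0.0035 m and horizontal distance between the grasp point and red_dot below 0.02 m and z of the grasp point in the frame of red_dot between 0.015 and 0.075 m), for 1.5 s.
3. then the tool point is held above the small finger plane for 1.5 s: within 20 mm of its middle sideways and 15 to 75 mm above its top, without contact (value of joint lamp_switch above 0.0035 m and horizontal distance between the grasp point and small_plane_top below 0.02 m and z of the grasp point in the frame of small_plane_top between 0.015 and 0.075 m), for 1.5 s.
At the end, for the whole second after the job is handed in: The lamp's button is in (at least 3.5 mm); the tool point is still above the small finger plane, within 20 mm of its middle sideways and 15 to 75 mm above its top; every loose thing rests within 5 mm of where it lay (all of step 3 and distance of each of small_plane, large_plane, spool_clamp, scraper, glue_bottle, brush_jar, gouge, caliper from where it was at the start of the episode below 0.005 m and linear speed of each of small_plane, large_plane, spool_clamp, scraper, glue_bottle, brush_jar, gouge, caliper below 0.02 m/s); the robot touches nothing.
It fails at once if the robot touches the violin back, the mat or a tool lying on it (contact force between any of the fingers, the arm and violin_back above 0.5 N or contact force between any of the fingers, the arm and tool_mat above 0.5 N or contact force between any of the fingers, the arm and small_plane above 0.5 N or contact force between any of the fingers, the arm and large_plane above 0.5 N or contact force between any of the fingers, the arm and spool_clamp above 0.5 N or contact force between any of the fingers, the arm and scraper above 0.5 N).
It fails at once if the robot touches another loose thing on the bench (contact force between any of the fingers, the arm and glue_bottle above 0.5 N or contact force between any of the fingers, the arm and brush_jar above 0.5 N or contact force between any of the fingers, the arm and gouge above 0.5 N or contact force between any of the fingers, the arm and caliper above 0.5 N).
It fails at once if a loose thing is shifted or lifted by more than 5 mm (distance of any of small_plane, large_plane, spool_clamp, scraper, glue_bottle, brush_jar, gouge, caliper from where it was at the start of the episode above 0.005 m).
It fails at once if the fingers come down over another dot or the large plane (tool point within 12 mm sideways and less than 40 mm above it) ((horizontal distance between the grasp point and green_dot below 0.012 m and z of the grasp point in the frame of green_dot between 0.015 and 0.04 m) or (horizontal distance between the grasp point and blue_dot below 0.012 m and z of the grasp point in the frame of blue_dot between 0.015 and 0.04 m) or (horizontal distance between the grasp point and yellow_dot below 0.012 m and z of the grasp point in the frame of yellow_dot between 0.015 and 0.04 m) or (horizontal distance between the grasp point and large_plane_top below 0.012 m and z of the grasp point in the frame of large_plane_top between 0.015 and 0.04 m)).
It also fails if it takes over 58 s, if anything falls off the work surface, if the arm or the gripper's body presses on something with over 40 N, if the wrist force passes 120 N, or if a joint passes its speed limit or range.

### The arm

A 6-joint arm with a two-finger parallel gripper is mounted at the origin on the work surface. World frame = base frame: x ahead of the robot, y to its left, z up, the work surface at z = 0. Lengths are in m, angles in degrees, forces in N, time in s.
With the tool pointing down it reaches from about 0.375 to 0.9 m from the base axis. Payload 3.1 kg.
Tool frame: the origin (TCP) lies between the finger pads, 19 mm behind the fingertips; this is the grasp point; z points along the fingers, y is the line along which they close (so a half turn about z gives the same grasp; the last joint's range is limited). The gripper opens to 87 mm and grips with 3 to 60 N. Pads are 19 mm wide; open, the fingers measure 117 mm over their backs; the gripper's body (75 mm by 190 mm) begins 51 mm behind the grasp point.
Start: joints at [-82.592, 30.224, 82.088, -0, 67.689, -10.227], TCP at [0.189, -0.596, 0.241] pointing down, gripper open.
Joint ranges: [-176.69, 176.69], [-43.24, 126.21], [12.49, 139.97], [-82, 262], [0, 151.66], [-163.58, 163.58]. Speed limits (degrees/s): [159.86, 159.86, 180, 180, 180, 180].

### API

Orientations are given as a 3x3 rotation matrix whose columns are the frame's x, y, z axes.
In Python, from rig import bot, viewer, ticket gives the robot as it stands.
- The arm moves only by the tool servo_tool, never from a script. Its argument "targets" is a list of rows, each an object with "offset": the shift along the tool's x, y, z in m, a list of three; "dr": the turn, a rotation vector about the tool's x, y, z in degrees, a list of three. In form: [{"offset": [x, y, z], "dr": [ax, ay, az]}, ...]. A call has 1 to 20 rows; each row is the pose to reach, as a shift and turn from the pose commanded when the call began, along the tool's axes at that moment; what a row does not reach only later rows make up. A row lasts 1/12 s, in which the tool goes at most 41.7 mm and 7.16 degrees, less where a joint would pass 70% of its speed; a pose out of reach is approached as far as the arm can. A call with a gripper value outside its range is refused whole. "gripper" is the gripper command: -1 is fully open, 1 is shut, values between are in proportion, set as the call begins (left out, the last holds). The fingers move at their own pace and stop on an object; the grip force is fixed at half the most. Time passes only in rows, so rows that repeat a pose let the fingers close. It gives the time, the measured TCP pose, the force, the opening and the grip force at its end, in the units of the state.
- bot.read_state(): the state, without advancing time (a new reading comes with each control period).
- viewer.capture(name): name is "scene" or "top" or "wrist"; returns a dict with "color" (384x512x3 uint8, red, green, blue), "camera_matrix" (3x3 intrinsics, pixels), "R" (3x3) and "t" (3): a world point X has camera coordinates R X + t. Camera axes: x right, y down, z forward; pixel columns grow to the right and rows downward; lengths in m; the calibration is good to about 2 mm. A picture is of the moment at which its call begins. There is no depth.
- ticket.hand_in(): hands the job in; it is judged then, once.
The state is a dict: "time_s": time; "joint_positions": joint angles; "qvel": joint speeds; "tau": joint torques, N m; "position": TCP position; "tcp_rot": TCP orientation; "force": force on the tool from outside, world axes, zero at the start; "moment": the same for the moment, N m; "opening": opening from 0.0 (shut) to 1.0 (fully open); "grasp_force": force on a finger pad.
Only numpy, scipy, OpenCV 4.12 (cv2) and the standard library are available. Lean on these libraries where they do the work, as an engineer would, in place of code of your own. Each camera call takes 0.05 s, during which the arm holds its last target. There are 200 camera calls.

## Working session

There is one attempt and no reset: what is moved stays moved. The work goes in short steps, Python scripts to look and compute and a tool call to move; the robot and the scene stay as the last step left them, time stands still between calls to the robot, and variables do not carry over. Pictures are saved under pics/ and viewed, at most 10 in all, crops included, and the job is handed in when it is done.

Besides the shell and the picture viewer there is one more tool, called after "Request:" as name([rows], argument=value, ...), one row to a line, values as JSON. servo_tool: Moves the arm, as the interface text tells. Its arguments: {"type":"object","properties":{"targets":{"type":"array"},"gripper":{"type":"number"}},"required":["targets"]}

```bash
mkdir -p pics; python3 - <<'E'
from rig import bot,viewer
import cv2,pickle
d={}
for n in("scene","top"):
    c=viewer.capture(n);d[n]=c
    cv2.imwrite(f"pics/{n}.png",cv2.resize(c["color"][:,:,::-1],(800,600),interpolation=cv2.INTER_CUBIC))
pickle.dump(d,open("d.pkl","wb"))
s=bot.read_state();print(s["time_s"],s["position"],s["tcp_rot"],s["opening"])
for n in d: print(n,d[n]["camera_matrix"],d[n]["R"],d[n]["t"])
E
```

```text
0.1 [ 0.1893089  -0.59499375  0.24036732] [[ 9.53001341e-01  3.02965988e-01 -2.33881348e-04]
 [ 3.02965864e-01 -9.52999468e-01  1.92323828e-03]
 [ 3.59786986e-04 -1.90370673e-03 -9.99998123e-01]] 0.9996684330291504
scene [[472.43174062   0.         254.25215312]
 [  0.         472.43174062 191.46615848]
 [  0.           0.           1.        ]] [[ 0.18730847  0.98221138 -0.01327912]
 [ 0.8197276  -0.16374291 -0.54884872]
 [-0.54125982  0.09191875 -0.83581622]] [-0.10140851 -0.39035922  1.50669828]
top [[379.38379593   0.         261.22013002]
 [  0.         379.38379593 185.05772308]
 [  0.           0.           1.        ]] [[ 0.0119883  -0.99982062  0.0146635 ]
 [-0.99633285 -0.01318635 -0.08453981]
 [ 0.084718   -0.01359624 -0.9963122 ]] [-0.01941438  0.53615341  0.94176883]
```

View pics/top.png

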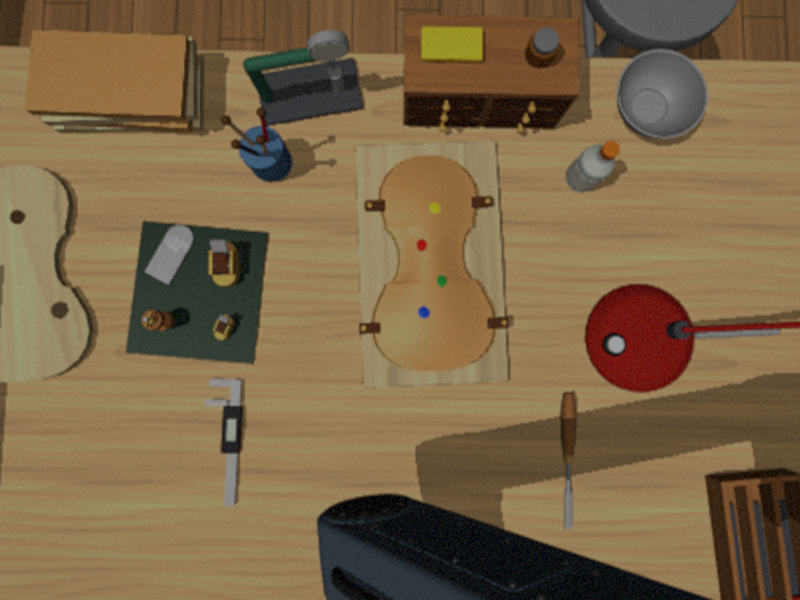

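View pics/scene.png

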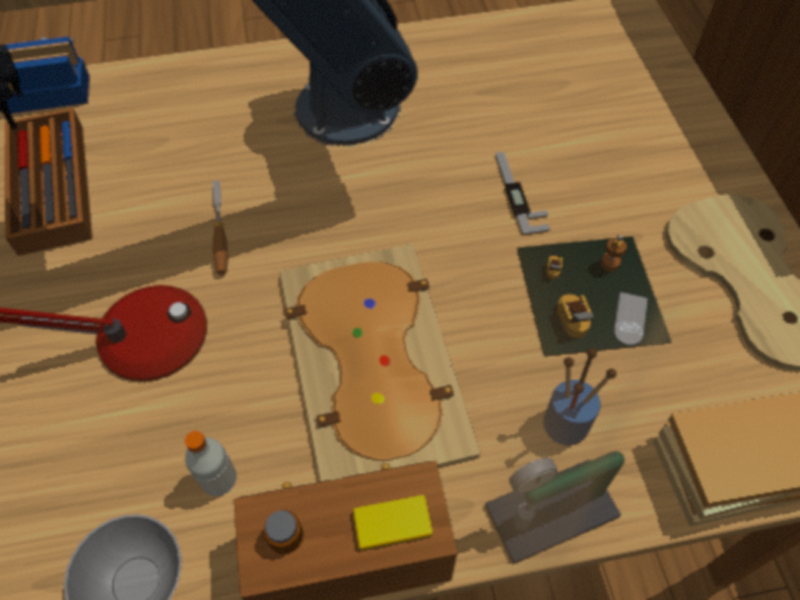

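The top view (800x600) shows the button at (615,345), the red dot at (421,245), the small plane at (224,326) and the large plane at (224,263). The scene view shows the button at (178,311), the red dot at (384,361) and the small plane at (554,266).

```bash
cat >m.py <<'E'
import pickle,numpy as np,cv2
d=pickle.load(open("d.pkl","rb"))
def ray(c,p):
    K=c["camera_matrix"];v=c["R"].T@np.linalg.solve(K,[(p[0]+.5)/1.5625-.5,(p[1]+.5)/1.5625-.5,1]);return -c["R"].T@c["t"],v
def atz(c,p,z):
    o,v=ray(c,p);return o+v*(z-o[2])/v[2]
def tri(pt,ps):
    P=[d[n]["camera_matrix"]@np.c_[d[n]["R"],d[n]["t"]] for n in("top","scene")]
    q=[(np.array(p,float)+.5)/1.5625-.5 for p in(pt,ps)]
    X=cv2.triangulatePoints(P[0],P[1],q[0],q[1])[:,0];return X[:3]/X[3]
E
python3 - <<'E'
from m import *
np.set_printoptions(precision=4,suppress=True)
T=d["top"];S=d["scene"]
for n,a,b,z in[("button",(615,345),(178,311),.042),("red",(421,245),(384,361),.037),("green",(442,281),(357,333),.037),("blue",(424,312),(370,303),.037),("yellow",(435,208),(377,398),.037),("small",(224,326),(554,266),.025),("large",(224,263),(574,314),.04),("spool",(152,320),(614,252),.06),("lampc",(639,337),(151,332),.03),("jar",(262,145),(573,405),.1),("cap",(609,150),(196,440),.15),("gouge",(568,425),(221,245),.015),("cal",(231,430),(516,195),.01)]:
    print(n,tri(a,b),atz(T,a,z),atz(S,b,z))
for n,x,y,w,h in[("top",130,220,140,140),("scene",515,235,155,120)]:
    im=d[n]["color"][:,:,::-1][int(y/1.5625):int((y+h)/1.5625),int(x/1.5625):int((x+w)/1.5625)]
    cv2.imwrite(f"pics/c_{n}.png",cv2.resize(im,None,fx=6,fy=6,interpolation=cv2.INTER_CUBIC))
E
```

```text
button [ 0.4502 -0.3469  0.0302] [ 0.4504 -0.342   0.042 ] [ 0.4583 -0.3445  0.042 ]
red [ 0.608  -0.033   0.0324] [ 0.6074 -0.0319  0.037 ] [ 0.6104 -0.034   0.037 ]
green [ 0.5499 -0.0668  0.0326] [ 0.5495 -0.0662  0.037 ] [ 0.5525 -0.0671  0.037 ]
blue [ 0.4994 -0.0375  0.0353] [ 0.4993 -0.0378  0.037 ] [ 0.5006 -0.0374  0.037 ]
yellow [ 0.669  -0.0549  0.034 ] [ 0.6684 -0.054   0.037 ] [ 0.6703 -0.0555  0.037 ]
small [0.4734 0.2861 0.0149] [0.4732 0.2832 0.025 ] [0.4801 0.2822 0.025 ]
large [0.5757 0.2876 0.0199] [0.5734 0.2826 0.04  ] [0.5872 0.2793 0.04  ]
spool [0.4804 0.3884 0.0386] [0.4805 0.3842 0.06  ] [0.4953 0.3747 0.06  ]
lampc [ 0.4637 -0.3982  0.002 ] [ 0.4637 -0.3855  0.03  ] [ 0.4819 -0.3912  0.03  ]
jar [0.7547 0.217  0.0774] [0.7475 0.214  0.1   ] [0.7641 0.2078 0.1   ]
cap [ 0.7346 -0.3022  0.1421] [ 0.732  -0.2989  0.15  ] [ 0.7382 -0.3007  0.15  ]
gouge [ 0.3217 -0.2712  0.0233] [ 0.3206 -0.2732  0.015 ] [ 0.3149 -0.2728  0.015 ]
cal [0.3075 0.2665 0.017 ] [0.3066 0.27   0.01  ] [0.3017 0.268  0.01  ]
```

View pics/c_top.png

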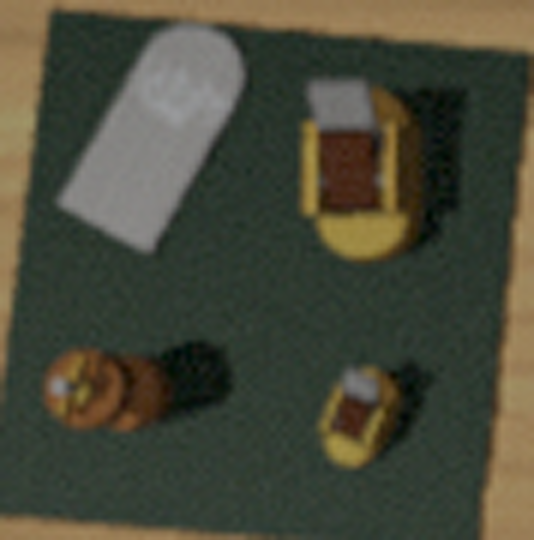

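The crop shows the small plane's sole centred near crop pixel (362,418), which is (224,329) in the full picture. The large plane is about 100 mm further out and the spool clamp is to the left. I'll move above the button with the gripper shut and turned so its body is clear of the lamp's arm, then check with the wrist camera.

Request:
servo_tool([
  {"offset": [0.018, -0.009, 0.005], "dr": [0, 0, -4]},
  {"offset": [0.036, -0.018, 0.01], "dr": [0, 0, -8]},
  {"offset": [0.054, -0.027, 0.015], "dr": [0, 0, -12]},
  {"offset": [0.072, -0.036, 0.02], "dr": [0, 0, -16]},
  {"offset": [0.09, -0.045, 0.025], "dr": [0, 0, -20]},
  {"offset": [0.108, -0.054, 0.03], "dr": [0, 0, -24]},
  {"offset": [0.126, -0.063, 0.035], "dr": [0, 0, -28]},
  {"offset": [0.144, -0.072, 0.04], "dr": [0, 0, -32]},
  {"offset": [0.162, -0.081, 0.045], "dr": [0, 0, -36]},
  {"offset": [0.18, -0.09, 0.05], "dr": [0, 0, -40]},
  {"offset": [0.198, -0.099, 0.055], "dr": [0, 0, -44]},
  {"offset": [0.216, -0.108, 0.06], "dr": [0, 0, -48]},
  {"offset": [0.234, -0.117, 0.065], "dr": [0, 0, -52]},
  {"offset": [0.252, -0.126, 0.07], "dr": [0, 0, -56]},
  {"offset": [0.27, -0.135, 0.075], "dr": [0, 0, -60]},
  {"offset": [0.288, -0.144, 0.08], "dr": [0, 0, -64]},
  {"offset": [0.306, -0.153, 0.085], "dr": [0, 0, -68]},
  {"offset": [0.327, -0.161, 0.09], "dr": [0, 0, -72.4]},
  {"offset": [0.327, -0.161, 0.09], "dr": [0, 0, -72.4]},
  {"offset": [0.327, -0.161, 0.09], "dr": [0, 0, -72.4]},
], gripper=1)

```text
time_s: 1.77
position: [0.4525, -0.342, 0.1506]
tcp_rot: [[-0.002, 1.0, -0.001], [1.0, 0.002, 0.001], [0.001, -0.001, -1.0]]
force: [-0.2, -0.1, 0.4]
opening: 0.005
grasp_force: 0.0
```

```bash
python3 - <<'E'
from rig import bot,viewer
import cv2,pickle,numpy as np
from m import d
c=viewer.capture("wrist");d["wrist"]=c;pickle.dump(d,open("d.pkl","wb"))
cv2.imwrite("pics/w.png",cv2.resize(c["color"][:,:,::-1],(800,600),interpolation=cv2.INTER_CUBIC))
s=bot.read_state();print(s["time_s"],s["position"],np.round(s["tcp_rot"],3),s["opening"],s["force"])
E
```

```text
1.8167 [ 0.45213782 -0.34286801  0.15092568] [[-0.001  1.    -0.001]
 [ 1.     0.001  0.   ]
 [ 0.    -0.001 -1.   ]] 0.007106429873926363 [-0.19678203 -0.34682005 -0.45663126]
```

View pics/w.png

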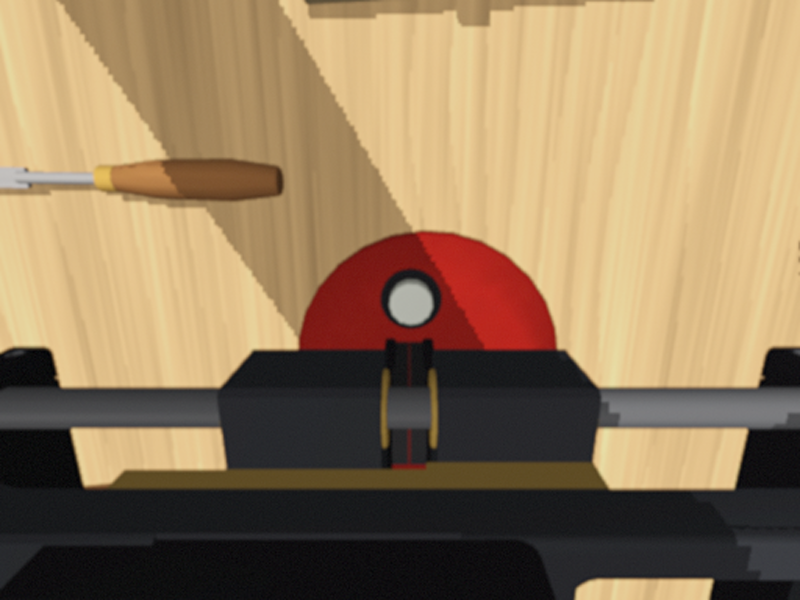

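The wrist view shows the button's top at about (411,302), just ahead of the fingers.

```bash
python3 - <<'E'
from m import *
print(atz(d["wrist"],(411,302),.042), atz(d["wrist"],(411,343),.13), atz(d["top"],(224.3,329),.012))
E
```

```text
[ 0.45335147 -0.34239161  0.042     ] [ 0.45316155 -0.33319128  0.13      ] [0.46863    0.28638217 0.012     ]
```

The wrist camera puts the button at (0.453, -0.342), which agrees with the top view and is directly under the tool. Pressing now.

Request:
servo_tool([
  {"offset": [0, 0.001, 0.015], "dr": [0, 0, 0]},
  {"offset": [0, 0.001, 0.03], "dr": [0, 0, 0]},
  {"offset": [0, 0.001, 0.045], "dr": [0, 0, 0]},
  {"offset": [0, 0.001, 0.06], "dr": [0, 0, 0]},
  {"offset": [0, 0.001, 0.072], "dr": [0, 0, 0]},
  {"offset": [0, 0.001, 0.08], "dr": [0, 0, 0]},
  {"offset": [0, 0.001, 0.084], "dr": [0, 0, 0]},
  {"offset": [0, 0.001, 0.087], "dr": [0, 0, 0]},
  {"offset": [0, 0.001, 0.089], "dr": [0, 0, 0]},
  {"offset": [0, 0.001, 0.091], "dr": [0, 0, 0]},
  {"offset": [0, 0.001, 0.092], "dr": [0, 0, 0]},
  {"offset": [0, 0.001, 0.093], "dr": [0, 0, 0]},
  {"offset": [0, 0.001, 0.094], "dr": [0, 0, 0]},
  {"offset": [0, 0.001, 0.095], "dr": [0, 0, 0]},
  {"offset": [0, 0.001, 0.095], "dr": [0, 0, 0]},
  {"offset": [0, 0.001, 0.095], "dr": [0, 0, 0]},
])

```text
time_s: 3.15
position: [0.4534, -0.3436, 0.0565]
tcp_rot: [[-0.001, 1.0, 0.001], [1.0, 0.001, -0.001], [-0.001, 0.001, -1.0]]
force: [-2.8, -1.9, 3.9]
opening: 0.005
grasp_force: 1.9
```

Request:
servo_tool([
  {"offset": [0, 0, 0.001], "dr": [0, 0, 0]},
  {"offset": [0, 0, 0.002], "dr": [0, 0, 0]},
  {"offset": [0, 0, 0.002], "dr": [0, 0, 0]},
  {"offset": [0, 0, 0.002], "dr": [0, 0, 0]},
])

```text
time_s: 3.48
position: [0.4535, -0.3436, 0.056]
tcp_rot: [[-0.001, 1.0, 0.001], [1.0, 0.001, -0.001], [-0.001, 0.001, -1.0]]
force: [-3.2, -0.5, 14.0]
opening: 0.004
grasp_force: 7.3
```

The force rose to 14 N with no more travel, so the button is bottomed. I'll lift off and look.

Request:
servo_tool([
  {"offset": [0, 0, -0.005], "dr": [0, 0, 0]},
  {"offset": [0, 0, -0.02], "dr": [0, 0, 0]},
  {"offset": [0, 0, -0.04], "dr": [0, 0, 0]},
  {"offset": [0, 0, -0.06], "dr": [0, 0, 0]},
  {"offset": [0, 0, -0.08], "dr": [0, 0, 0]},
  {"offset": [0, 0, -0.1], "dr": [0, 0, 0]},
  {"offset": [0, 0, -0.12], "dr": [0, 0, 0]},
  {"offset": [0, 0, -0.136], "dr": [0, 0, 0]},
  {"offset": [0, 0, -0.136], "dr": [0, 0, 0]},
])

```text
time_s: 4.23
position: [0.4548, -0.3439, 0.193]
tcp_rot: [[-0.001, 1.0, 0.005], [1.0, 0.001, -0.004], [-0.004, 0.005, -1.0]]
force: [0.7, -0.9, 0.0]
opening: 0.002
grasp_force: 0.0
```

```bash
python3 - <<'E'
from rig import bot,viewer
import cv2,numpy as np
a=viewer.capture("wrist");b=viewer.capture("scene")
A=cv2.resize(a["color"],None,fx=1,fy=1)
B=cv2.resize(b["color"][150:280,40:210],None,fx=2.95,fy=2.95,interpolation=cv2.INTER_CUBIC)[:384,:280]
cv2.imwrite("pics/w2.png",np.hstack([A,B])[:,:,::-1])
s=bot.read_state();print(s["time_s"],s["position"],s["force"])
E
```

```text
4.3333 [ 0.4533535  -0.34264604  0.19003914] [ 0.27006282 -0.25307793 -0.43341591]
```

View pics/w2.png

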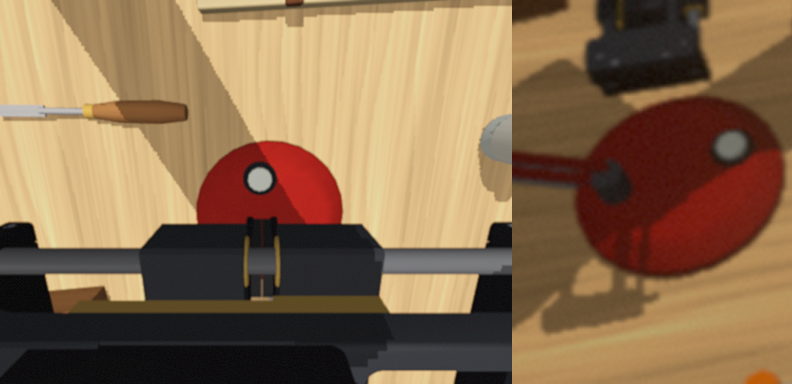

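The button sits lower in its collar, pressed in, at wrist pixel (260,179). Next is the transfer at height to above the red dot.

Request:
servo_tool([
  {"offset": [0.018, 0.009, 0], "dr": [0, 0, 0]},
  {"offset": [0.036, 0.018, 0], "dr": [0, 0, 0]},
  {"offset": [0.054, 0.027, 0], "dr": [0, 0, 0]},
  {"offset": [0.072, 0.036, 0], "dr": [0, 0, 0]},
  {"offset": [0.09, 0.045, 0], "dr": [0, 0, 0]},
  {"offset": [0.108, 0.054, 0], "dr": [0, 0, 0]},
  {"offset": [0.126, 0.063, 0], "dr": [0, 0, 0]},
  {"offset": [0.144, 0.072, 0], "dr": [0, 0, 0]},
  {"offset": [0.162, 0.081, 0], "dr": [0, 0, 0]},
  {"offset": [0.18, 0.09, 0], "dr": [0, 0, 0]},
  {"offset": [0.198, 0.099, 0], "dr": [0, 0, 0]},
  {"offset": [0.216, 0.108, 0], "dr": [0, 0, 0]},
  {"offset": [0.234, 0.117, 0], "dr": [0, 0, 0]},
  {"offset": [0.252, 0.126, 0], "dr": [0, 0, 0]},
  {"offset": [0.27, 0.135, 0], "dr": [0, 0, 0]},
  {"offset": [0.288, 0.144, 0], "dr": [0, 0, 0]},
  {"offset": [0.3, 0.15, 0], "dr": [0, 0, 0]},
  {"offset": [0.31, 0.155, 0], "dr": [0, 0, 0]},
  {"offset": [0.31, 0.155, 0], "dr": [0, 0, 0]},
])

```text
time_s: 5.92
position: [0.6082, -0.0311, 0.189]
tcp_rot: [[-0.003, 1.0, -0.001], [1.0, 0.003, 0.001], [0.001, -0.001, -1.0]]
force: [0.2, 0.3, -0.6]
opening: 0.003
grasp_force: 0.0
```

```bash
python3 - <<'E'
from rig import bot,viewer
import cv2,pickle,numpy as np
from m import d
c=viewer.capture("wrist");d["wrist"]=c;pickle.dump(d,open("d.pkl","wb"))
cv2.imwrite("pics/w3.png",cv2.resize(c["color"][:,:,::-1],(800,600),interpolation=cv2.INTER_CUBIC))
s=bot.read_state();print(s["time_s"],s["position"],s["force"])
E
```

```text
5.9667 [ 0.6077717  -0.03229995  0.1892846 ] [-0.47749968 -1.03757303 -0.20283801]
```

View pics/w3.png

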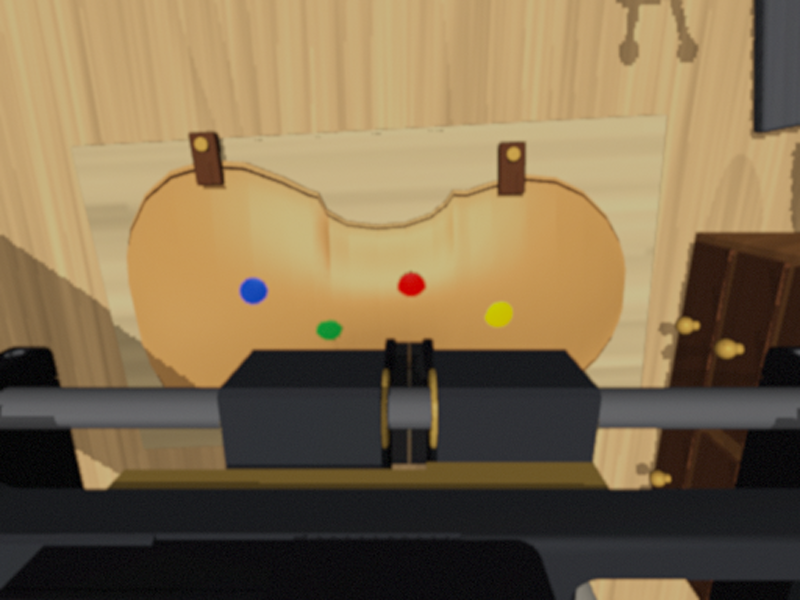

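The red dot is at (411,285), in line with the fingertips, with yellow and green well to either side. Descending to about 45 mm above it and holding for two seconds.

Request:
servo_tool([
  {"offset": [0, 0, 0.015], "dr": [0, 0, 0]},
  {"offset": [0, 0, 0.03], "dr": [0, 0, 0]},
  {"offset": [0, 0, 0.045], "dr": [0, 0, 0]},
  {"offset": [0, 0, 0.06], "dr": [0, 0, 0]},
  {"offset": [0, 0, 0.075], "dr": [0, 0, 0]},
  {"offset": [0, 0, 0.09], "dr": [0, 0, 0]},
  {"offset": [0, 0, 0.1], "dr": [0, 0, 0]},
  {"offset": [0, 0, 0.105], "dr": [0, 0, 0]},
  {"offset": [0, 0, 0.105], "dr": [0, 0, 0]},
  {"offset": [0, 0, 0.105], "dr": [0, 0, 0]},
])

```text
time_s: 6.8
position: [0.6081, -0.0334, 0.0854]
tcp_rot: [[-0.0, 1.0, 0.0], [1.0, 0.0, -0.0], [-0.0, 0.0, -1.0]]
force: [0.4, -0.3, -0.1]
opening: 0.003
grasp_force: 0.0
```

```bash
python3 - <<'E'
from m import *
print(atz(d["wrist"],(411,285),.037))
E
```

```text
[ 0.60906899 -0.03215092  0.037     ]
```

Request:
servo_tool([
  {"offset": [0, 0, 0], "dr": [0, 0, 0]},
  {"offset": [0, 0, 0], "dr": [0, 0, 0]},
  {"offset": [0, 0, 0], "dr": [0, 0, 0]},
  {"offset": [0, 0, 0], "dr": [0, 0, 0]},
  {"offset": [0, 0, 0], "dr": [0, 0, 0]},
  {"offset": [0, 0, 0], "dr": [0, 0, 0]},
  {"offset": [0, 0, 0], "dr": [0, 0, 0]},
  {"offset": [0, 0, 0], "dr": [0, 0, 0]},
  {"offset": [0, 0, 0], "dr": [0, 0, 0]},
  {"offset": [0, 0, 0], "dr": [0, 0, 0]},
  {"offset": [0, 0, 0], "dr": [0, 0, 0]},
  {"offset": [0, 0, 0], "dr": [0, 0, 0]},
  {"offset": [0, 0, 0], "dr": [0, 0, 0]},
  {"offset": [0, 0, 0], "dr": [0, 0, 0]},
  {"offset": [0, 0, 0], "dr": [0, 0, 0]},
  {"offset": [0, 0, 0], "dr": [0, 0, 0]},
  {"offset": [0, 0, 0], "dr": [0, 0, 0]},
  {"offset": [0, 0, 0], "dr": [0, 0, 0]},
  {"offset": [0, 0, 0], "dr": [0, 0, 0]},
  {"offset": [0, 0, 0], "dr": [0, 0, 0]},
])

```text
time_s: 8.47
position: [0.608, -0.033, 0.0853]
tcp_rot: [[-0.001, 1.0, -0.0], [1.0, 0.001, 0.0], [0.0, -0.0, -1.0]]
force: [0.1, -0.1, 0.7]
opening: 0.007
grasp_force: 0.0
```

Request:
servo_tool([
  {"offset": [0, 0, 0], "dr": [0, 0, 0]},
  {"offset": [0, 0, 0], "dr": [0, 0, 0]},
  {"offset": [0, 0, 0], "dr": [0, 0, 0]},
  {"offset": [0, 0, 0], "dr": [0, 0, 0]},
  {"offset": [0, 0, 0], "dr": [0, 0, 0]},
  {"offset": [0, 0, 0], "dr": [0, 0, 0]},
  {"offset": [0, 0, 0], "dr": [0, 0, 0]},
  {"offset": [0, 0, 0], "dr": [0, 0, 0]},
])

```text
time_s: 9.13
position: [0.608, -0.033, 0.0853]
tcp_rot: [[-0.001, 1.0, 0.0], [1.0, 0.001, 0.0], [0.0, 0.0, -1.0]]
force: [-0.3, -0.1, 0.2]
opening: 0.005
grasp_force: 0.0
```

Request:
servo_tool([
  {"offset": [0, 0, -0.02], "dr": [0, 0, 0]},
  {"offset": [0, 0, -0.04], "dr": [0, 0, 0]},
  {"offset": [0, 0, -0.06], "dr": [0, 0, 0]},
  {"offset": [0, 0, -0.08], "dr": [0, 0, 0]},
  {"offset": [0, 0, -0.1], "dr": [0, 0, 0]},
  {"offset": [0.023, -0.01, -0.1], "dr": [0, 0, 0]},
  {"offset": [0.046, -0.02, -0.1], "dr": [0, 0, 0]},
  {"offset": [0.069, -0.03, -0.1], "dr": [0, 0, 0]},
  {"offset": [0.092, -0.04, -0.1], "dr": [0, 0, 0]},
  {"offset": [0.115, -0.05, -0.1], "dr": [0, 0, 0]},
  {"offset": [0.138, -0.06, -0.1], "dr": [0, 0, 0]},
  {"offset": [0.161, -0.07, -0.1], "dr": [0, 0, 0]},
  {"offset": [0.184, -0.08, -0.1], "dr": [0, 0, 0]},
  {"offset": [0.207, -0.09, -0.1], "dr": [0, 0, 0]},
  {"offset": [0.23, -0.1, -0.1], "dr": [0, 0, 0]},
  {"offset": [0.253, -0.11, -0.1], "dr": [0, 0, 0]},
  {"offset": [0.276, -0.12, -0.1], "dr": [0, 0, 0]},
  {"offset": [0.299, -0.13, -0.1], "dr": [0, 0, 0]},
  {"offset": [0.318, -0.138, -0.1], "dr": [0, 0, 0]},
  {"offset": [0.318, -0.138, -0.1], "dr": [0, 0, 0]},
])

```text
time_s: 10.8
position: [0.4679, 0.2878, 0.1853]
tcp_rot: [[-0.004, 1.0, -0.001], [1.0, 0.004, 0.001], [0.001, -0.001, -1.0]]
force: [-0.2, -1.0, 0.1]
opening: 0.006
grasp_force: 0.0
```

```bash
python3 - <<'E'
from rig import bot,viewer
import cv2,pickle,numpy as np
from m import d
c=viewer.capture("wrist");d["wrist"]=c;pickle.dump(d,open("d.pkl","wb"))
cv2.imwrite("pics/w4.png",cv2.resize(c["color"][:,:,::-1],(800,600),interpolation=cv2.INTER_CUBIC))
s=bot.read_state();print(s["time_s"],s["position"],s["force"])
E
```

```text
10.85 [0.46886057 0.28628558 0.18529705] [-0.57756688 -0.29710049  0.48493047]
```

View pics/w4.png

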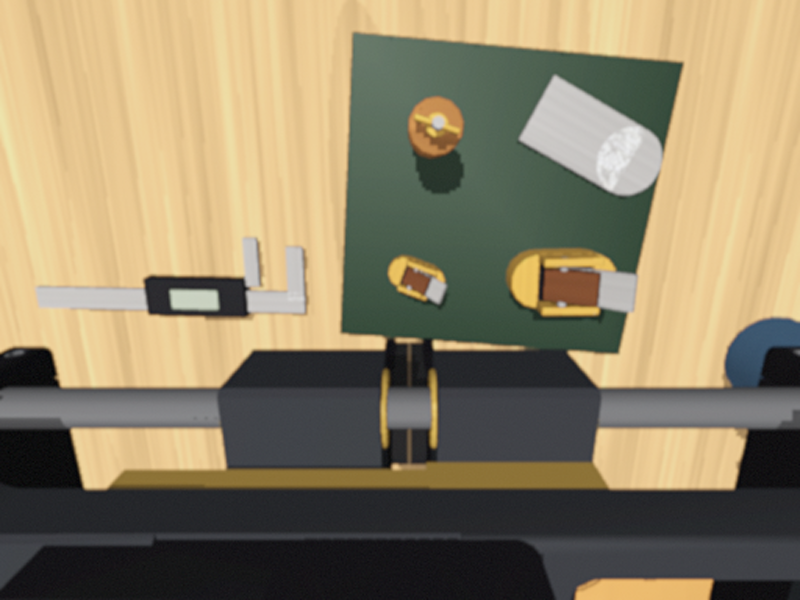

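The small plane is at about (416,278), ahead of the fingertips. The large plane at (570,285) and the spool clamp at (436,127) are both clear.

```bash
python3 - <<'E'
from m import *
print(atz(d["wrist"],(416,278),.015))
E
```

```text
[0.4725161  0.28739443 0.015     ]
```

Request:
servo_tool([
  {"offset": [0, 0.002, 0.015], "dr": [0, 0, 0]},
  {"offset": [0, 0.002, 0.03], "dr": [0, 0, 0]},
  {"offset": [0, 0.002, 0.045], "dr": [0, 0, 0]},
  {"offset": [0, 0.002, 0.06], "dr": [0, 0, 0]},
  {"offset": [0, 0.002, 0.075], "dr": [0, 0, 0]},
  {"offset": [0, 0.002, 0.088], "dr": [0, 0, 0]},
  {"offset": [0, 0.002, 0.098], "dr": [0, 0, 0]},
  {"offset": [0, 0.002, 0.102], "dr": [0, 0, 0]},
  {"offset": [0, 0.002, 0.102], "dr": [0, 0, 0]},
  {"offset": [0, 0.002, 0.102], "dr": [0, 0, 0]},
])

```text
time_s: 11.68
position: [0.4723, 0.2846, 0.0834]
tcp_rot: [[-0.0, 1.0, 0.0], [1.0, 0.0, 0.0], [0.0, 0.0, -1.0]]
force: [0.1, -0.3, -0.1]
opening: 0.01
grasp_force: 0.0
```

Request:
servo_tool([
  {"offset": [0, 0, 0], "dr": [0, 0, 0]},
  {"offset": [0, 0, 0], "dr": [0, 0, 0]},
  {"offset": [0, 0, 0], "dr": [0, 0, 0]},
  {"offset": [0, 0, 0], "dr": [0, 0, 0]},
  {"offset": [0, 0, 0], "dr": [0, 0, 0]},
  {"offset": [0, 0, 0], "dr": [0, 0, 0]},
  {"offset": [0, 0, 0], "dr": [0, 0, 0]},
  {"offset": [0, 0, 0], "dr": [0, 0, 0]},
  {"offset": [0, 0, 0], "dr": [0, 0, 0]},
  {"offset": [0, 0, 0], "dr": [0, 0, 0]},
  {"offset": [0, 0, 0], "dr": [0, 0, 0]},
  {"offset": [0, 0, 0], "dr": [0, 0, 0]},
  {"offset": [0, 0, 0], "dr": [0, 0, 0]},
  {"offset": [0, 0, 0], "dr": [0, 0, 0]},
  {"offset": [0, 0, 0], "dr": [0, 0, 0]},
  {"offset": [0, 0, 0], "dr": [0, 0, 0]},
  {"offset": [0, 0, 0], "dr": [0, 0, 0]},
  {"offset": [0, 0, 0], "dr": [0, 0, 0]},
  {"offset": [0, 0, 0], "dr": [0, 0, 0]},
  {"offset": [0, 0, 0], "dr": [0, 0, 0]},
])

```text
time_s: 13.35
position: [0.4719, 0.2849, 0.0833]
tcp_rot: [[-0.001, 1.0, 0.0], [1.0, 0.001, -0.0], [-0.0, 0.0, -1.0]]
force: [0.9, -0.1, -0.3]
opening: 0.007
grasp_force: 0.0
```

Request:
servo_tool([
  {"offset": [0, 0, 0], "dr": [0, 0, 0]},
  {"offset": [0, 0, 0], "dr": [0, 0, 0]},
  {"offset": [0, 0, 0], "dr": [0, 0, 0]},
  {"offset": [0, 0, 0], "dr": [0, 0, 0]},
  {"offset": [0, 0, 0], "dr": [0, 0, 0]},
  {"offset": [0, 0, 0], "dr": [0, 0, 0]},
  {"offset": [0, 0, 0], "dr": [0, 0, 0]},
  {"offset": [0, 0, 0], "dr": [0, 0, 0]},
])

```text
time_s: 14.02
position: [0.4719, 0.2849, 0.0833]
tcp_rot: [[-0.001, 1.0, 0.0], [1.0, 0.001, 0.0], [0.0, 0.0, -1.0]]
force: [1.0, -0.7, 0.2]
opening: 0.005
grasp_force: 0.0
```

The tool is within 3 mm sideways of the small plane, about 47 mm above its top, and has been still for over two seconds. Handing in.

```bash
python3 -c "
from rig import ticket
print(ticket.hand_in())"
```

```text
the job is handed in; nothing more can be done
None
```

I pressed the lamp's button fully in, pointed at the red dot and then at the small brass finger plane for over two seconds each, and handed the job in still pointing at the plane; the hand-in returned no verdict.

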